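# Squeeze one more canister into the pantry rack

## Task

Stand the loose canister in the row in the wooden rack, right beside the tall canister on its bookend side: there is only just room, so first nudge the canisters apart, those up to the tall one towards the fixed end board and the rest towards the bookend as far as it goes. Let the canister down fully onto the rack's floor, then slide the bookend up until the whole row is snug with no play, and let go. Feel your way gently, without ramming anything, keep everything upright, and leave the bottle, the can and the bowl alone.

Things in the scene. Friction and masses are not known exactly. Their poses are not given: they have to be found in the camera images.
- rack: fixed pine rack, row of canisters along its y. Floor 10 mm above the table; channel 60 mm wide (x -30 to 30 mm) between rails 8 mm thick, tops 35 mm above the table. End board at -y: inner face y = -125 mm, 12 mm thick, top 105 mm above the table. +y end (y = 150 mm) open above 22 mm. Origin: on the table, on the channel's middle line; z up. The row has some mm of play.
- bookend (a joint): sliding upright board in the channel, at the row's +y end: 56 mm in x, 14 mm in y, top 108 mm above the table. Metres, 0 nearest the row, grows along rack +y to a hard stop at 0.0405. Stays where left (2 N friction). At 0 its face to the row is at rack y = 77 mm. At the stop the five canisters fit with about 4 mm to spare.
- bookend_mid (a point): middle of the bookend's top edge (7 mm behind its face towards the row)
- tall_tin: 118 mm high, in any of the 3 places nearest the end board: square white canister, wooden lid (12 mm thick, 4 mm in on each side); 56 mm in its x, at most 50 mm in its y (no two alike, some several mm less; widths not known); sides vertical; foot tapered 3.5 mm in over the lowest 9 mm; 110 to 220 g. Origin: centre of underside, z up. x, y along the rack's. The new canister must stand next to it on its +y side.
- tin_a: one of the row, 100 mm high, in one of the 3 places nearest the end board: square white canister, wooden lid (12 mm thick, 4 mm in on each side); 56 mm in its x, at most 50 mm in its y (no two alike, some several mm less; widths not known); sides vertical; foot tapered 3.5 mm in over the lowest 9 mm; 110 to 220 g. Origin: centre of underside, z up. x, y along the rack's.
- tin_b: one of the row, 100 mm high, in one of the 3 places nearest the end board: square white canister, wooden lid (12 mm thick, 4 mm in on each side); 56 mm in its x, at most 50 mm in its y (no two alike, some several mm less; widths not known); sides vertical; foot tapered 3.5 mm in over the lowest 9 mm; 110 to 220 g. Origin: centre of underside, z up. x, y along the rack's.
- tin_c: one of the row, 100 mm high, always the last in the row, next to the bookend: square white canister, wooden lid (12 mm thick, 4 mm in on each side); 56 mm in its x, at most 50 mm in its y (no two alike, some several mm less; widths not known); sides vertical; foot tapered 3.5 mm in over the lowest 9 mm; 110 to 220 g. Origin: centre of underside, z up. x, y along the rack's.
- new_tin: the loose one, 100 mm high, on the table between robot and rack: square white canister, wooden lid (12 mm thick, 4 mm in on each side); 56 mm in its x, at most 50 mm in its y (no two alike, some several mm less; widths not known); sides vertical; foot tapered 3.5 mm in over the lowest 9 mm; 110 to 220 g. Origin: centre of underside, z up. 
- oil_bottle: bystander: green bottle, 64 mm across, 200 mm high; origin at the centre of its underside
- food_can: bystander: food can, 74 mm across, 110 mm high; origin at the centre of its underside
- bowl: bystander: grey bowl, 120 mm across, 50 mm high; origin at the centre of its underside
Things that resemble listed ones, but are neither listed nor needed, are in the scene too. Leave any blue look-alike of the tin_a alone.

How it is judged:
At the end, for the whole second after the job is handed in: The new canister stands beside the tall one on its bookend side (centres 42 to 57 mm apart along the row); all five stand on the rack floor (within 3 mm), within 6 mm of its middle line, upright within 4 degrees, still; under 2 mm of play left in the row in all (bookend below 0.0385) (y of new_tin in the frame of tall_tin between 0.042 and 0.057 m and x of tall_tin in the frame of rack between -0.006 and 0.006 m and z of tall_tin in the frame of rack between 0.007 and 0.013 m and angle between each of tall_tin, tin_a, tin_b, tin_c, new_tin's own z axis and vertical below 0.07 rad and linear speed of each of tall_tin, tin_a, tin_b, tin_c, new_tin below 0.02 m/s and x of tin_a in the frame of rack between -0.006 and 0.006 m and z of tin_a in the frame of rack between 0.007 and 0.013 m and x of tin_b in the frame of rack between -0.006 and 0.006 m and z of tin_b in the frame of rack between 0.007 and 0.013 m and x of tin_c in the frame of rack between -0.006 and 0.006 m and z of tin_c in the frame of rack between 0.007 and 0.013 m and x of new_tin in the frame of rack between -0.006 and 0.006 m and z of new_tin in the frame of rack between 0.007 and 0.013 m and value of joint bookend below 0.0385 m); the robot touches nothing.
It fails at once if the bookend and the row were pressed together harder than 25 N (contact force between bookend and tin_c above 25 N).
It fails at once if the new canister was pressed harder than 25 N against the tall one (contact force between new_tin and tall_tin above 25 N).
It fails at once if a canister was rammed against the rack, harder than 40 N (contact force between any of tall_tin, tin_a, tin_b, new_tin and rack above 40 N).
It fails at once if a canister was tipped over (angle between any of tall_tin, tin_a, tin_b, tin_c, new_tin's own z axis and vertical above 0.6 rad).
It fails at once if a bystander was moved (distance of any of oil_bottle, food_can, bowl from where it was at the start of the episode above 0.02 m).
It also fails if it takes over 72 s, if anything falls off the work surface, if the arm or the gripper's body presses on something with over 40 N, if the wrist force passes 120 N, or if a joint passes its speed limit or range.

## Robot

A 6-joint arm with a two-finger parallel gripper is mounted at the origin on the work surface. World frame = base frame: x ahead of the robot, y to its left, z up, the work surface at z = 0. Lengths are in m, angles in rad, forces in N, time in s.
With the tool pointing down it reaches from about 0.325 to 0.85 m from the base axis. Payload 4.4 kg.
Tool frame: the origin (TCP) lies at the very end of the fingers, on their centre line; the grasp point (between the pads) lies behind it (ctrl.pinch_z is the z of the grasp point in the tool frame, in m); z points along the fingers, y is the line along which they close (so a half turn about z gives the same grasp; the last joint's range is limited). The gripper opens to 94 mm and grips with 3 to 60 N. Pads are 16 mm wide; open, the fingers measure 119 mm over their backs; the gripper's body (75 mm by 177 mm) begins 78 mm behind the grasp point.
Start: joints at [-1.498, 0.207, 1.542, -0, 1.393, -0.15], TCP at [0.127, -0.561, 0.205] pointing down, gripper open.
Joint ranges: [-2.73, 2.73], [-0.86, 2.22], [0.23, 2.46], [-1.11, 4.25], [0.08, 2.63], [-2.82, 2.82]. Speed limits (rad/s): [2.79, 2.79, 3.14, 3.14, 3.14, 3.14].

## Interface

Orientations are given as a unit quaternion [x, y, z, w].
In Python, from bench import ctrl gives the robot as it stands. The module is installed in compiled form; this text tells all that it offers.
- The arm moves only by the tool carry_out, never from a script. Its argument "motion" is a list of rows, each a list of 7 numbers: the shift along the tool's x, y, z in m, then the turn, a rotation vector about the tool's x, y, z in rad, then the finger opening in m, from 0 to 0.094. A call has 1 to 12 rows; each row is the pose to reach, as a shift and turn from the pose commanded when the call began, along the tool's axes at that moment; what a row does not reach only later rows make up. A row lasts 1/10 s, in which the tool goes at most 50 mm and 8.59 degrees, less where a joint would pass 70% of its speed; a pose out of reach is approached as far as the arm can. A call with a gripper value outside its range is refused whole. The fingers move at their own pace and stop on an object; "force" is the grip in N (left out, the last holds). Time passes only in rows, so rows that repeat a pose let the fingers close. It gives the time, the measured TCP pose, the force, the opening and the grip force at its end, in the units of the state.
- ctrl.sense(): the state, without advancing time (a new reading comes with each control period).
- ctrl.get_image(name): name is "scene" or "top"; returns the picture (420x560x3 uint8, red, green, blue); there is no depth.
- ctrl.camera_model(name): a dict with "fx", "fy", "cx", "cy" (pixels), "extrinsics" (4x4, takes a point from world to camera coordinates). Camera axes: x right, y down, z forward; pixel columns grow to the right and rows downward; lengths in m; the calibration is good to about 2 mm. A picture is of the moment at which its call begins. camera_model takes no time and is no camera call.
- ctrl.finish_job(): hands the job in; it is judged then, once.
Trained networks look in the newest picture that a camera, given by its name, has taken for a name from the list of things; names that differ only in an ending like _2 or _b are one class to them, and where a whole thing is asked for, a point or a joint stands for the part that bears it (a point fixed in the world has none). Each returns a list of dicts, best first, with "p" (0 to 1); they miss things now and then, are a little off and sometimes report something else, mostly with a low value. They report only what shows in the picture. A call takes as long as a camera call. They do not tell look-alikes from the thing itself.
- ctrl.boxes_of(name, camera): "extent" ([left, top, width, height] in pixels, round what is visible of it).
- ctrl.masks_of(name, camera): "mask" (420x560 bool, what is visible of it) and "extent" ([left, top, width, height] in pixels, round what is visible of it).
- ctrl.landmark_of(name, camera): "centre" ([column, row] in pixels: a listed point, or the origin of a listed thing).
The state is a dict: "clock": time; "joint_positions": joint angles; "dq": joint speeds; "effort": joint torques, N m; "tcp_pos": TCP position; "eef_rot": TCP orientation; "contact_force": force on the tool from outside, world axes, zero at the start; "ft_torque": the same for the moment, N m; "width": finger opening in m; "gripper_force": force on a finger pad.
Only numpy, scipy, OpenCV 4.12 (cv2) and the standard library are available. Lean on these libraries where they do the work, as an engineer would, in place of code of your own. Each camera call takes 0.05 s, during which the arm holds its last target. There are 200 camera calls.

## Working session

There is one attempt and no reset: what is moved stays moved. The work goes in short steps, Python scripts to look and compute and a tool call to move; the robot and the scene stay as the last step left them, time stands still between calls to the robot, and variables do not carry over. Pictures are saved under pics/ and viewed, at most 10 in all, crops included, and the job is handed in when it is done.

Besides the shell and the picture viewer there is one more tool, called after "Call:" by a JSON object that holds its "name" and its "arguments". carry_out: Moves the arm, as the interface text tells. Its arguments: {"type":"object","properties":{"motion":{"type":"array","items":{"type":"array","items":{"type":"number"}}},"force":{"type":"number"}},"required":["motion"]}

```bash
mkdir -p pics; ls
python3 - <<'E'
from bench import ctrl
import cv2,numpy as np
s=ctrl.sense();print(s['clock'],s['tcp_pos'],s['eef_rot'],s['width'],ctrl.pinch_z)
for c in("top","scene"):
    im=ctrl.get_image(c);cv2.imwrite(f"pics/{c}0.png",im[:,:,::-1])
    m=ctrl.camera_model(c);print(c,m['fx'],m['cx'],m['cy'],np.round(m['extrinsics'],3).tolist())
    for n in("rack","bookend","bookend_mid","tall_tin","tin_a","new_tin"):
        try:
            b=ctrl.boxes_of(n,c);l=ctrl.landmark_of(n,c)
            print(n,[(np.round(x['extent']).tolist(),round(x['p'],2)) for x in b],[(np.round(x['centre'],1).tolist(),round(x['p'],2)) for x in l])
        except Exception as e: print(n,e)
E
```

```text
pics
0.0 [ 0.12698656 -0.55998704  0.20432292] [ 9.93798902e-01  1.11186885e-01  3.07701890e-05 -1.10387712e-03] 0.09372068245193509 -0.0188
top 498.38861138801633 275.5652940749143 206.5661033165144 [[-0.006, -1.0, 0.024, -0.001], [-0.996, 0.004, -0.091, 0.6], [0.091, -0.024, -0.996, 1.327], [0.0, 0.0, 0.0, 1.0]]
rack [([215.0, 182.0, 118.0, 45.0], 0.86)] [([275.0, 206.4], 0.93), ([398.9, 200.9], 0.65), ([307.6, 203.6], 0.53)]
bookend it knows: bookend_mid, bowl, food_can, new_tin, oil_bottle, rack, tall_tin, tin
bookend_mid [([237.0, 198.0, 12.0, 23.0], 0.51)] [([239.7, 209.2], 0.5)]
tall_tin [([299.0, 188.0, 26.0, 23.0], 0.94)] [([308.6, 201.6], 0.64)]
tin_a [([247.0, 197.0, 19.0, 23.0], 0.81), ([246.0, 143.0, 25.0, 27.0], 0.73), ([261.0, 192.0, 23.0, 28.0], 0.72), ([280.0, 192.0, 25.0, 22.0], 0.6)] [([271.0, 206.0], 0.95), ([258.7, 158.2], 0.68), ([254.1, 208.2], 0.66), ([289.6, 204.9], 0.58)]
new_tin [([194.0, 248.0, 22.0, 24.0], 0.76)] [([207.1, 258.6], 0.94)]
scene 543.3289632438411 285.005173804309 218.95789174134728 [[0.827, 0.562, 0.008, -0.479], [0.331, -0.476, -0.815, -0.103], [-0.454, 0.677, -0.58, 1.82], [0.0, 0.0, 0.0, 1.0]]
rack [([254.0, 203.0, 73.0, 81.0], 0.63)] [([291.3, 253.7], 0.55)]
bookend it knows: bookend_mid, bowl, food_can, new_tin, oil_bottle, rack, tall_tin, tin
bookend_mid [([297.0, 204.0, 15.0, 27.0], 0.7), ([323.0, 154.0, 35.0, 29.0], 0.22), ([290.0, 209.0, 24.0, 32.0], 0.16)] [([302.0, 208.3], 0.55)]
tall_tin [([262.0, 231.0, 25.0, 31.0], 0.56), ([276.0, 226.0, 20.0, 38.0], 0.46)] [([274.9, 269.3], 0.8)]
tin_a [([284.0, 215.0, 23.0, 34.0], 0.84), ([327.0, 229.0, 30.0, 39.0], 0.75), ([290.0, 211.0, 24.0, 32.0], 0.73), ([276.0, 226.0, 20.0, 34.0], 0.66)] [([292.1, 251.4], 0.95), ([299.3, 242.6], 0.91), ([283.6, 259.5], 0.8), ([340.2, 261.5], 0.65)]
new_tin [([275.0, 176.0, 23.0, 39.0], 0.64)] [([290.2, 209.2], 0.55), ([303.8, 205.2], 0.19)]
```

Run:
```python
import cv2,numpy as np
a=cv2.imread("pics/top0.png")[130:290,170:370];b=cv2.imread("pics/scene0.png")[150:310,200:400]
o=np.hstack([cv2.resize(x,None,fx=2,fy=2,interpolation=3) for x in(a,b)])
cv2.imwrite("pics/crop0.png",np.vstack([o[:, :800]]))
cv2.imwrite("pics/crop1.png",cv2.resize(a,None,fx=3.75,fy=3.75,interpolation=2))
```

```text
(no output)
```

View pics/top0.png

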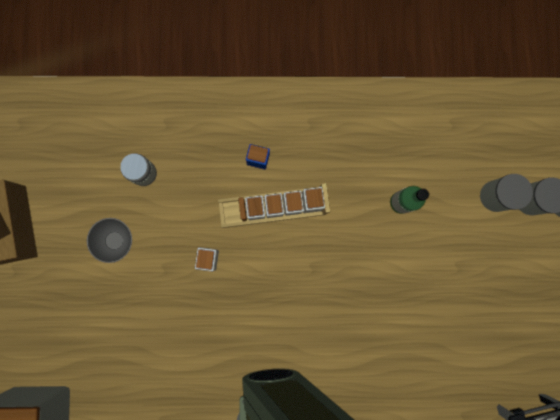

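View pics/crop1.png

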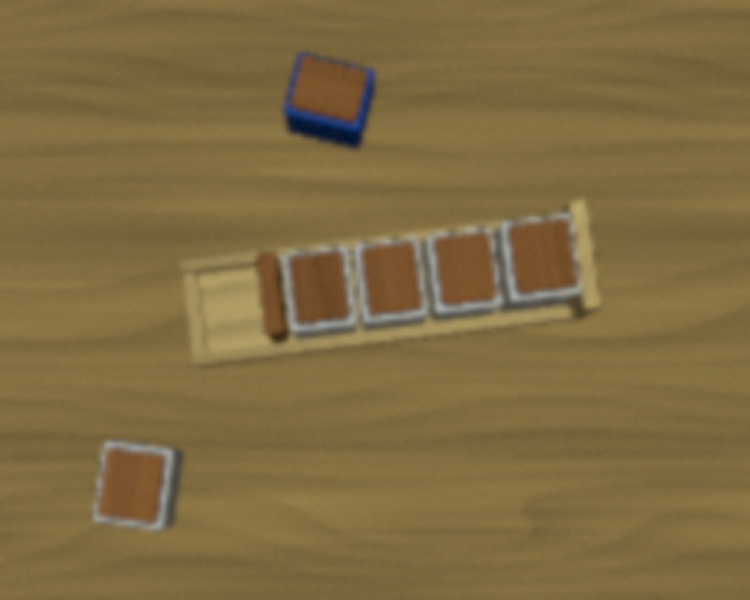

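View pics/scene0.png

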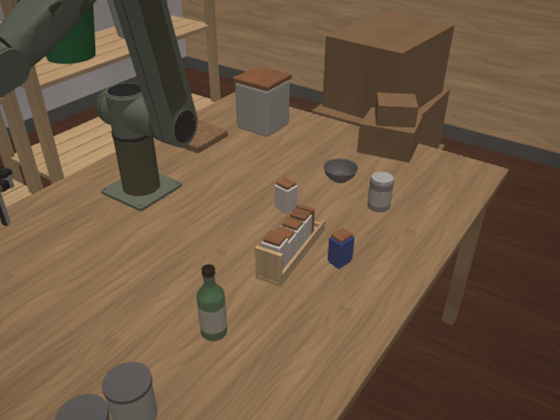

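The top view shows the rack from (220,212) to (328,195), with its end board on the right. The tall tin (313,198) stands against the end board and the bookend is at (241,209). There are three candidates for the loose canister:
- the white one at (206,259), which stands alone on the table between robot and rack
- the blue look-alike at (258,157), which must be left alone
- the row tins at x≈254–314

The close crop confirms that the white one at (206,259) is new_tin.

```bash
cat > h.py <<'E'
from bench import ctrl
import cv2,numpy as np
def ray(c,uv,z):
    m=ctrl.camera_model(c);E=np.array(m['extrinsics']);R,t=E[:3,:3],E[:3,3]
    C=-R.T@t;d=R.T@np.array([(uv[0]-m['cx'])/m['fx'],(uv[1]-m['cy'])/m['fy'],1.])
    return (C+d*(z-C[2])/d[2])[:2]
def yaw(v): return np.degrees(np.arctan2(v[1],v[0]))
E
python3 - <<'E'
from h import *
r=lambda v:np.round(np.array(v)*1e3,1).tolist()
for c in("top","scene"):
    for n,z in(("rack",0),("bookend_mid",.108),("tall_tin",.01),("tin_a",.01),("new_tin",0)):
        print(c,n,[(r(ray(c,l['centre'],z)),round(l['p'],2)) for l in ctrl.landmark_of(n,c)])
# lids by colour in the top picture
im=cv2.imread("pics/top0.png");k=4
big=cv2.resize(im,None,fx=k,fy=k,interpolation=cv2.INTER_CUBIC)
lab=cv2.cvtColor(big,cv2.COLOR_BGR2LAB).astype(int)
m=((lab[...,1]>146)).astype(np.uint8)
m[:540]=0;m[1120:]=0;m[:,:720]=0;m[:,1400:]=0
cs,_=cv2.findContours(m,0,2)
for q in cs:
    if cv2.contourArea(q)<500: continue
    (u,v),(w,h),a=cv2.minAreaRect(q);M=cv2.moments(q);p=((M['m10']/M['m00']+.5)/k-.5,(M['m01']/M['m00']+.5)/k-.5)
    B=cv2.boxPoints(((u,v),(w,h),a))/k
    z=.128 if 305<p[0]<320 and p[1]>180 else (.1 if p[1]>230 else .11)
    W=[ray("top",b,z) for b in B]
    print(np.round(p,1),z,r(ray("top",p,z)),"sides",[ (round(np.linalg.norm(W[i]-W[i-1])*1e3,1),round(yaw(W[i]-W[i-1]),1)) for i in(1,2)])
for a,b in(((195,364),(570,318)),((183,262),(510,218))):
    P=[ray("top",(170+x/3.75,130+y/3.75),.035) for x,y in(a,b)];print(r(P),yaw(P[0]-P[1]))
for p in((183,262),(195,364),(585,200),(600,305)):print(r(ray("top",(170+p[0]/3.75,130+p[1]/3.75),.022 if p[0]<300 else .105)))
E
```

```text
top rack [([602.8, -2.9], 0.93), ([616.9, -349.0], 0.65), ([610.3, -93.6], 0.53)]
top bookend_mid [([586.1, 89.7], 0.5)]
top tall_tin [([614.8, -95.5], 0.64)]
top tin_a [([603.0, 8.3], 0.95), ([736.4, 41.8], 0.68), ([597.2, 54.8], 0.66), ([605.9, -42.9], 0.58)]
top new_tin [([460.1, 183.9], 0.94)]
scene rack [([603.5, -4.6], 0.55)]
scene bookend_mid [([588.0, 70.4], 0.55)]
scene tall_tin [([610.8, -96.0], 0.8)]
scene tin_a [([606.4, -5.1], 0.95), ([601.1, 40.5], 0.91), ([606.8, -48.3], 0.8), ([740.1, 33.7], 0.65)]
scene new_tin [([476.7, 179.6], 0.55), ([499.9, 223.4], 0.19)]
[[544.4, 140.6], [576.3, -129.1]] 96.73420184663142
[[617.9, 149.5], [649.1, -86.6]] 97.52129319667787
[619.3, 150.6]
[545.1, 141.7]
[652.4, -132.3]
[579.9, -141.5]
```

```bash
cat >> h.py <<'E'
def lids(im,box=(180,135,350,280),k=4):
    big=cv2.resize(im,None,fx=k,fy=k,interpolation=cv2.INTER_CUBIC).astype(int)
    b,g,r=[big[...,i] for i in range(3)]
    m=((r>g*1.45)&(r>60)).astype(np.uint8);x0,y0,x1,y1=[k*i for i in box]
    z=np.zeros_like(m);z[y0:y1,x0:x1]=m[y0:y1,x0:x1]
    z=cv2.morphologyEx(z,cv2.MORPH_OPEN,np.ones((5,5),np.uint8))
    for q in cv2.findContours(z,0,2)[0]:
        if cv2.contourArea(q)<400: continue
        (u,v),s,a=cv2.minAreaRect(q);B=(cv2.boxPoints(((u,v),s,a))+.5)/k-.5
        p=((u+.5)/k-.5,(v+.5)/k-.5);h=.128 if 305<p[0]<325 and p[1]>180 else (.1 if p[1]>230 else .11)
        W=[ray("top",b_,h) for b_ in B];c=ray("top",p,h)
        d=c-np.array([.601,-.0025]);t=np.radians(7.1)
        print(np.round(p,1),"xy",np.round(c*1e3,1),"rack",np.round([(d[0]*np.cos(t)+d[1]*np.sin(t))*1e3,(-d[0]*np.sin(t)+d[1]*np.cos(t))*1e3],1),"sides",[(round(np.linalg.norm(W[i]-W[i-1])*1e3,1),round(yaw(W[i]-W[i-1])%180,1)) for i in(1,2)])
E
python3 - <<'E'
from h import *
im=cv2.imread("pics/top0.png")
print(im[259,206],im[206,273],im[230,250])
lids(im)
E
```

```text
[ 46  86 127] [ 46  85 126] [ 65 111 132]
[204.8 259. ] xy [460.3 178.5] rack [-117.3  197. ] sides [(np.float64(40.6), np.float64(172.6)), (np.float64(34.8), np.float64(81.8))]
[254.6 206.2] xy [593.5  51.6] rack [-0.8 54.6] sides [(np.float64(30.8), np.float64(96.8)), (np.float64(40.9), np.float64(6.7))]
[242.3 208.6] xy [587.3  83. ] rack [-3.  86.6] sides [(np.float64(10.5), np.float64(97.4)), (np.float64(54.6), np.float64(7.5))]
[273.9 203.9] xy [599.2   2.3] rack [-1.2  5. ] sides [(np.float64(30.1), np.float64(97.0)), (np.float64(41.3), np.float64(6.7))]
[293.6 201.3] xy [605.6 -48. ] rack [ -1.  -45.8] sides [(np.float64(32.1), np.float64(96.8)), (np.float64(41.2), np.float64(6.3))]
[314.  197.9] xy [612.2 -98.6] rack [ -0.8 -96.7] sides [(np.float64(35.4), np.float64(97.7)), (np.float64(41.4), np.float64(7.0))]
[257.1 153.4] xy [729.9  44.8] rack [133.7  31. ] sides [(np.float64(34.0), np.float64(166.1)), (np.float64(43.9), np.float64(75.7))]
```

```bash
cat >> h.py <<'E'
from scipy.spatial.transform import Rotation as Ro
def to(x,y,z,yawdeg):
    s=ctrl.sense();R=Ro.from_quat(s['eef_rot'])
    T=Ro.from_matrix(np.c_[[np.cos(np.radians(yawdeg)),np.sin(np.radians(yawdeg)),0],[np.sin(np.radians(yawdeg)),-np.cos(np.radians(yawdeg)),0],[0,0,-1]])
    print("shift",np.round(R.inv().apply(np.array([x,y,z])-s['tcp_pos']),4),"turn",np.round((R.inv()*T).as_rotvec(),4),"t",s['clock'],"F",np.round(s['contact_force'],2))
E
python3 -c "
from h import *
to(.6056,-.048,.2,97)"
```

```text
shift [ 0.58   -0.3943  0.0055] turn [-0.     -0.     -1.4701] t 1.7 F [ 0.03 -0.14 -0.35]
```

Call:
{"name": "carry_out", "arguments": {"motion": [[0.58, -0.394, 0.0, 0, 0, -1.47, 0.094], [0.58, -0.394, 0.0, 0, 0, -1.47, 0.094], [0.58, -0.394, 0.0, 0, 0, -1.47, 0.094], [0.58, -0.394, 0.0, 0, 0, -1.47, 0.094], [0.58, -0.394, 0.0, 0, 0, -1.47, 0.094], [0.58, -0.394, 0.0, 0, 0, -1.47, 0.094], [0.58, -0.394, 0.0, 0, 0, -1.47, 0.094], [0.58, -0.394, 0.0, 0, 0, -1.47, 0.094], [0.58, -0.394, 0.0, 0, 0, -1.47, 0.094], [0.58, -0.394, 0.0, 0, 0, -1.47, 0.094], [0.58, -0.394, 0.0, 0, 0, -1.47, 0.094], [0.58, -0.394, 0.0, 0, 0, -1.47, 0.094]]}}

```text
clock: 2.9
tcp_pos: [0.5379, -0.1205, 0.2057]
eef_rot: [0.663, 0.749, 0.0, 0.0]
contact_force: [-0.5, -1.5, 0.5]
width: 0.0938
gripper_force: 0.0
```

```bash
python3 -c "
from h import *
to(.6056,-.048,.13,97)"
```

```text
shift [0.0638 0.076  0.0757] turn [0.0006 0.0005 0.0001] t 2.9 F [-0.47 -1.47  0.49]
```

Call:
{"name": "carry_out", "arguments": {"motion": [[0.064, 0.076, 0.06, 0, 0, 0, 0.094], [0.064, 0.076, 0.06, 0, 0, 0, 0.094], [0.064, 0.076, 0.06, 0, 0, 0, 0.094], [0.064, 0.076, 0.06, 0, 0, 0, 0.094], [0.064, 0.076, 0.06, 0, 0, 0, 0.094]]}}

```text
clock: 3.4
tcp_pos: [0.604, -0.0503, 0.1459]
eef_rot: [0.663, 0.749, -0.0, 0.0]
contact_force: [-0.3, -0.1, 0.2]
width: 0.0939
gripper_force: 0.0
```

```bash
python3 -c "
from h import *
print(ctrl.sense()['tcp_pos']);to(.6056,-.048,.048,97)
for c in('top','scene'):
  cv2.imwrite('pics/%s1.png'%c,ctrl.get_image(c)[:,:,::-1])
a=cv2.imread('pics/top1.png')[150:250,210:340];b=cv2.imread('pics/scene1.png')[150:300,220:370]
cv2.imwrite('pics/v1.png',np.hstack([cv2.resize(a,(400,308),interpolation=2),cv2.resize(b,(308,308),interpolation=2)]))
"
```

```text
[ 0.60398284 -0.05034791  0.1458822 ]
shift [0.0022 0.0019 0.0979] turn [-0.0003  0.0008 -0.0002] t 3.4 F [-0.28 -0.09  0.23]
```

View pics/v1.png

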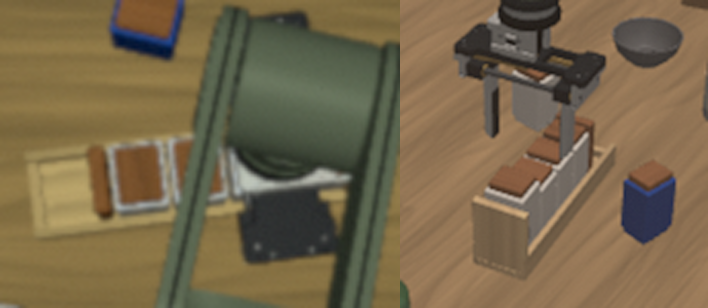

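The gripper straddles the row across tin 2, with its fingers at crop pixels (490,105) and (568,120). Next I descend and grip lightly, so that slip limits the pushing force.

Call:
{"name": "carry_out", "arguments": {"motion": [[0.002, 0.002, 0.045, 0, 0, 0, 0.094], [0.002, 0.002, 0.097, 0, 0, 0, 0.094], [0.002, 0.002, 0.097, 0, 0, 0, 0.065], [0.002, 0.002, 0.097, 0, 0, 0, 0.05], [0.002, 0.002, 0.097, 0, 0, 0, 0.05], [0.002, 0.002, 0.097, 0, 0, 0, 0.05], [0.002, 0.002, 0.097, 0, 0, 0, 0.05], [0.002, 0.002, 0.097, 0, 0, 0, 0.05]], "force": 10}}

```text
clock: 4.3
tcp_pos: [0.6074, -0.0478, 0.0509]
eef_rot: [0.663, 0.749, 0.001, 0.002]
contact_force: [-1.8, -0.1, 6.7]
width: 0.0563
gripper_force: 10.0
```

Call:
{"name": "carry_out", "arguments": {"motion": [[0.0, 0, -0.001, 0, 0, 0, 0.05], [0.003, 0, -0.001, 0, 0, 0, 0.05], [0.006, 0, -0.001, 0, 0, 0, 0.05], [0.009, 0, -0.001, 0, 0, 0, 0.05], [0.012, 0, -0.001, 0, 0, 0, 0.05], [0.015, 0, -0.001, 0, 0, 0, 0.05], [0.018, 0, -0.001, 0, 0, 0, 0.05], [0.021, 0, -0.001, 0, 0, 0, 0.05], [0.024, 0, -0.001, 0, 0, 0, 0.05], [0.027, 0, -0.001, 0, 0, 0, 0.05], [0.03, 0, -0.001, 0, 0, 0, 0.05], [0.03, 0, -0.001, 0, 0, 0, 0.05]]}}

```text
clock: 5.5
tcp_pos: [0.6041, -0.0191, 0.051]
eef_rot: [0.662, 0.749, -0.0, 0.003]
contact_force: [1.5, -4.7, 4.7]
width: 0.0559
gripper_force: 10.0
```

Call:
{"name": "carry_out", "arguments": {"motion": [[0.003, 0, 0, 0, 0, 0, 0.05], [0.006, 0, 0, 0, 0, 0, 0.05], [0.009, 0, 0, 0, 0, 0, 0.05], [0.011, 0, 0, 0, 0, 0, 0.05], [0.013, 0, 0, 0, 0, 0, 0.05], [0.014, 0, 0, 0, 0, 0, 0.05], [0.015, 0, 0, 0, 0, 0, 0.05], [0.015, 0, 0, 0, 0, 0, 0.05]]}}

```text
clock: 6.3
tcp_pos: [0.6023, -0.0046, 0.051]
eef_rot: [0.663, 0.749, -0.0, 0.003]
contact_force: [1.3, -4.7, 5.1]
width: 0.056
gripper_force: 10.0
```

Call:
{"name": "carry_out", "arguments": {"motion": [[0.001, 0, 0, 0, 0, 0, 0.05], [0.002, 0, 0, 0, 0, 0, 0.05], [0.003, 0, 0, 0, 0, 0, 0.05], [0.003, 0, 0, 0, 0, 0, 0.05]]}}

```text
clock: 6.7
tcp_pos: [0.602, -0.0016, 0.051]
eef_rot: [0.663, 0.749, -0.0, 0.003]
contact_force: [1.1, -6.6, 5.3]
width: 0.0557
gripper_force: 10.0
```

Call:
{"name": "carry_out", "arguments": {"motion": [[0.001, 0, 0, 0, 0, 0, 0.05], [0.002, 0, 0, 0, 0, 0, 0.05], [0.002, 0, 0, 0, 0, 0, 0.05]]}}

```text
clock: 7.0
tcp_pos: [0.6017, 0.0003, 0.051]
eef_rot: [0.663, 0.749, -0.0, 0.003]
contact_force: [1.6, -5.5, 5.5]
width: 0.056
gripper_force: 10.0
```

```bash
python3 -c "
from h import *
im=ctrl.get_image('top')[:,:,::-1].copy();cv2.imwrite('pics/top2.png',im);lids(im)"
```

```text
[204.8 259.1] xy [460.2 178.4] rack [-117.4  196.9] sides [(np.float64(40.4), np.float64(172.6)), (np.float64(34.8), np.float64(81.8))]
[257.8 210.8] xy [581.8  43.7] rack [-13.4  48.2] sides [(np.float64(17.2), np.float64(89.8)), (np.float64(17.3), np.float64(179.8))]
[238.1 208.2] xy [588.4  93.6] rack [-0.6 96.9] sides [(np.float64(30.5), np.float64(89.8)), (np.float64(41.5), np.float64(180.0))]
[227.3 210.5] xy [582.7 121. ] rack [ -2.9 124.8] sides [(np.float64(8.8), np.float64(96.8)), (np.float64(54.1), np.float64(7.0))]
[313.8 197.9] xy [612.1 -97.9] rack [ -0.8 -96.1] sides [(np.float64(36.9), np.float64(98.0)), (np.float64(41.3), np.float64(7.3))]
[257.2 153.4] xy [729.9  44.6] rack [133.7  30.8] sides [(np.float64(33.8), np.float64(167.0)), (np.float64(43.6), np.float64(76.6))]
```

Call:
{"name": "carry_out", "arguments": {"motion": [[0.001, 0, 0, 0, 0, 0, 0.05], [0.002, 0, 0, 0, 0, 0, 0.05], [0.002, 0, 0, 0, 0, 0, 0.05]]}}

```text
clock: 7.35
tcp_pos: [0.6016, 0.0013, 0.051]
eef_rot: [0.663, 0.749, -0.001, 0.003]
contact_force: [1.4, -8.1, 3.9]
width: 0.0559
gripper_force: 10.0
```

Call:
{"name": "carry_out", "arguments": {"motion": [[0.001, 0, 0, 0, 0, 0, 0.05], [0.002, 0, 0, 0, 0, 0, 0.05], [0.002, 0, 0, 0, 0, 0, 0.05]]}}

```text
clock: 7.65
tcp_pos: [0.6015, 0.0023, 0.0509]
eef_rot: [0.663, 0.749, -0.001, 0.004]
contact_force: [2.5, -10.6, 3.6]
width: 0.0561
gripper_force: 10.0
```

```bash
python3 -c "
from h import *
im=ctrl.get_image('top')[:,:,::-1].copy();cv2.imwrite('pics/top3.png',im);lids(im,(215,180,250,225))"
```

```text
[237.4 208.4] xy [588.1  95.5] rack [-0.7 98.8] sides [(np.float64(26.7), np.float64(89.8)), (np.float64(42.2), np.float64(180.0))]
[227.  210.6] xy [582.5 121.8] rack [ -3.  125.7] sides [(np.float64(9.2), np.float64(97.6)), (np.float64(54.1), np.float64(7.9))]
```

Call:
{"name": "carry_out", "arguments": {"motion": [[0.001, 0, 0, 0, 0, 0, 0.05], [0.002, 0, 0, 0, 0, 0, 0.05], [0.002, 0, 0, 0, 0, 0, 0.05]]}}

```text
clock: 8.0
tcp_pos: [0.6013, 0.0039, 0.0507]
eef_rot: [0.663, 0.749, -0.001, 0.004]
contact_force: [1.3, -11.1, 3.1]
width: 0.0555
gripper_force: 10.0
```

```bash
python3 -c "
from h import *
im=ctrl.get_image('top')[:,:,::-1].copy();cv2.imwrite('pics/top4.png',im);lids(im,(215,180,250,225))"
```

```text
[226.8 208.9] xy [586.8 122.2] rack [  1.3 125.5] sides [(np.float64(8.4), np.float64(96.3)), (np.float64(43.5), np.float64(6.5))]
[237.  208.2] xy [588.4  96.4] rack [-0.3 99.7] sides [(np.float64(24.8), np.float64(89.8)), (np.float64(41.5), np.float64(180.0))]
```

Call:
{"name": "carry_out", "arguments": {"motion": [[0, 0, 0, 0, 0, 0, 0.094], [0, 0, 0, 0, 0, 0, 0.094], [0, 0, 0, 0, 0, 0, 0.094], [0, 0, 0, 0, 0, 0, 0.094]]}}

```text
clock: 8.45
tcp_pos: [0.5985, 0.009, 0.0489]
eef_rot: [0.662, 0.749, -0.0, -0.001]
contact_force: [-0.5, 0.0, 0.1]
width: 0.0843
gripper_force: 0.0
```

```bash
python3 -c "
from h import *
print(ctrl.sense()['tcp_pos'],ctrl.sense()['width']);to(.6135,-.099,.050,97)"
```

```text
[0.59852364 0.00899736 0.04887702] 0.08434741475064152
shift [-0.109   0.0017 -0.0012] turn [-0.0012 -0.0007  0.0004] t 8.45 F [-0.52  0.03  0.08]
```

Call:
{"name": "carry_out", "arguments": {"motion": [[-0.05, 0.002, -0.001, 0, 0, 0, 0.094], [-0.1, 0.002, -0.001, 0, 0, 0, 0.094], [-0.109, 0.002, -0.001, 0, 0, 0, 0.094], [-0.109, 0.002, -0.001, 0, 0, 0, 0.094], [-0.109, 0.002, -0.001, 0, 0, 0, 0.07], [-0.109, 0.002, -0.001, 0, 0, 0, 0.05], [-0.109, 0.002, -0.001, 0, 0, 0, 0.05], [-0.109, 0.002, -0.001, 0, 0, 0, 0.05], [-0.109, 0.002, -0.001, 0, 0, 0, 0.05], [-0.109, 0.002, -0.001, 0, 0, 0, 0.05]], "force": 8}}

```text
clock: 9.45
tcp_pos: [0.6141, -0.099, 0.0505]
eef_rot: [0.663, 0.749, -0.0, -0.0]
contact_force: [-1.1, 1.0, 0.6]
width: 0.0562
gripper_force: 8.0
```

Call:
{"name": "carry_out", "arguments": {"motion": [[-0.001, 0, 0, 0, 0, 0, 0.05], [-0.002, 0, 0, 0, 0, 0, 0.05], [-0.003, 0, 0, 0, 0, 0, 0.05], [-0.004, 0, 0, 0, 0, 0, 0.05], [-0.004, 0, 0, 0, 0, 0, 0.05]]}}

```text
clock: 9.95
tcp_pos: [0.6142, -0.1002, 0.0503]
eef_rot: [0.663, 0.749, 0.002, -0.003]
contact_force: [-0.9, 8.9, 3.6]
width: 0.056
gripper_force: 8.0
```

Call:
{"name": "carry_out", "arguments": {"motion": [[-0.001, 0, 0, 0, 0, 0, 0.05], [-0.002, 0, 0, 0, 0, 0, 0.05], [-0.002, 0, 0, 0, 0, 0, 0.05]]}}

```text
clock: 10.25
tcp_pos: [0.6145, -0.1018, 0.0501]
eef_rot: [0.663, 0.749, 0.002, -0.003]
contact_force: [-1.5, 10.6, 3.7]
width: 0.056
gripper_force: 8.0
```

Call:
{"name": "carry_out", "arguments": {"motion": [[0, 0, 0, 0, 0, 0, 0.094], [0, 0, 0, 0, 0, 0, 0.094], [0, 0, 0, 0, 0, 0, 0.094], [0, 0, 0, 0, 0, 0, 0.094], [0, 0, -0.045, 0, 0, 0, 0.094], [0, 0, -0.09, 0, 0, 0, 0.094], [0, 0, -0.12, 0, 0, 0, 0.094], [0, 0, -0.12, 0, 0, 0, 0.094]]}}

```text
clock: 11.05
tcp_pos: [0.6193, -0.1073, 0.1772]
eef_rot: [0.663, 0.749, 0.002, 0.006]
contact_force: [0.5, 0.4, -0.1]
width: 0.0939
gripper_force: 0.0
```

```bash
python3 -c "
from h import *
print(ctrl.sense()['tcp_pos'],ctrl.sense()['width']);to(.4613,.1787,.16,82.2)"
```

```text
[ 0.61929825 -0.1072571   0.17723047] 0.09390347147235903
shift [ 0.3031 -0.1223  0.0142] turn [0.012  0.0039 0.2578] t 11.05 F [ 0.48  0.39 -0.1 ]
```

Call:
{"name": "carry_out", "arguments": {"motion": [[0.303, -0.122, 0.01, 0, 0, 0.258, 0.094], [0.303, -0.122, 0.01, 0, 0, 0.258, 0.094], [0.303, -0.122, 0.01, 0, 0, 0.258, 0.094], [0.303, -0.122, 0.01, 0, 0, 0.258, 0.094], [0.303, -0.122, 0.01, 0, 0, 0.258, 0.094], [0.303, -0.122, 0.01, 0, 0, 0.258, 0.094], [0.303, -0.122, 0.01, 0, 0, 0.258, 0.094], [0.303, -0.122, 0.01, 0, 0, 0.258, 0.094], [0.303, -0.122, 0.01, 0, 0, 0.258, 0.094], [0.303, -0.122, 0.01, 0, 0, 0.258, 0.094], [0.303, -0.122, 0.01, 0, 0, 0.258, 0.094]]}}

```text
clock: 12.15
tcp_pos: [0.4579, 0.1791, 0.1602]
eef_rot: [0.754, 0.657, -0.0, 0.0]
contact_force: [-0.3, 0.2, 0.4]
width: 0.0937
gripper_force: 0.0
```

```bash
python3 -c "
from h import *
print(ctrl.sense()['tcp_pos']);to(.4613,.1787,.046,82.2)
im=ctrl.get_image('top')[:,:,::-1].copy();cv2.imwrite('pics/top5.png',im);lids(im)
cv2.imwrite('pics/v5.png',cv2.resize(im[140:280,180:340],(800,700),interpolation=2)[:600])"
```

```text
[0.45790411 0.17907153 0.1602286 ]
shift [1.000e-04 3.400e-03 1.142e-01] turn [-0.0001  0.0004 -0.002 ] t 12.15 F [-0.34  0.17  0.39]
[238.6 208.2] xy [588.4  92.3] rack [-0.7 95.6] sides [(np.float64(31.0), np.float64(95.8)), (np.float64(40.7), np.float64(5.9))]
[227.  210.7] xy [582.3 121.8] rack [ -3.2 125.6] sides [(np.float64(9.6), np.float64(97.1)), (np.float64(54.9), np.float64(7.3))]
[256.6 206. ] xy [593.8  46.6] rack [-1.1 49.6] sides [(np.float64(30.4), np.float64(96.8)), (np.float64(41.3), np.float64(6.7))]
[274.5 203. ] xy [601.4   0.8] rack [0.8 3.2] sides [(np.float64(31.2), np.float64(97.0)), (np.float64(41.0), np.float64(6.7))]
[314.2 197.4] xy [613.6 -99.1] rack [  0.5 -97.4] sides [(np.float64(35.5), np.float64(96.8)), (np.float64(40.7), np.float64(6.1))]
[257.2 153.5] xy [729.5  44.7] rack [133.4  30.9] sides [(np.float64(33.7), np.float64(165.5)), (np.float64(43.7), np.float64(75.0))]
```

View pics/v5.png

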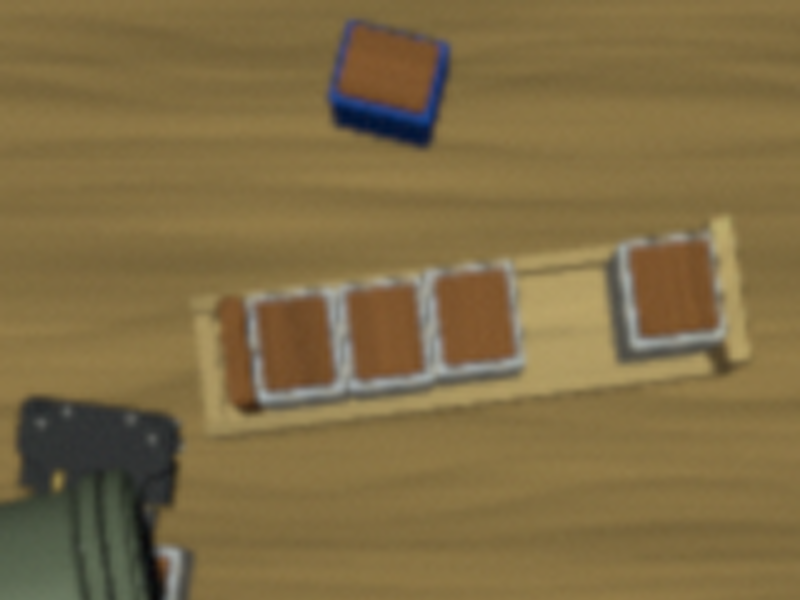

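Row tins sit at crop (297,345), (385,335) and (475,315), with the bookend at the stop. The tall tin at (672,290) is against the end board, leaving a clear gap about 52 mm wide. Next I pick up new_tin.

Call:
{"name": "carry_out", "arguments": {"motion": [[0, 0.003, 0.045, 0, 0, 0, 0.094], [0, 0.003, 0.09, 0, 0, 0, 0.094], [0, 0.003, 0.114, 0, 0, 0, 0.094], [0, 0.003, 0.114, 0, 0, 0, 0.094], [0, 0.003, 0.114, 0, 0, 0, 0.07], [0, 0.003, 0.114, 0, 0, 0, 0.05], [0, 0.003, 0.114, 0, 0, 0, 0.05], [0, 0.003, 0.114, 0, 0, 0, 0.05], [0, 0.003, 0.114, 0, 0, 0, 0.05], [0, 0.003, 0.114, 0, 0, 0, 0.05]], "force": 14}}

```text
clock: 13.2
tcp_pos: [0.4607, 0.1801, 0.0473]
eef_rot: [0.753, 0.657, 0.001, 0.0]
contact_force: [-0.5, -0.2, 4.7]
width: 0.0557
gripper_force: 14.0
```

```bash
python3 -c "
from h import *
s=ctrl.sense();print(s['tcp_pos'],s['contact_force']);to(.4603,.1785,.2,82.2)
o=np.array([.601,-.0025]);t=np.radians(7);p=o+np.array([-np.sin(t),np.cos(t)])*-.0462;print(p);to(*p,.2,97)"
```

```text
[0.460661   0.1800761  0.04730215] [-0.46206787 -0.22627953  4.70921843]
shift [-0.0015  0.     -0.1527] turn [ 0.0012 -0.0005  0.0002] t 13.2 F [-0.46 -0.23  4.71]
[ 0.60663036 -0.04835563]
shift [-0.2065  0.1758 -0.1526] turn [ 0.0012 -0.0003 -0.2581] t 13.2 F [-0.46 -0.23  4.71]
```

Call:
{"name": "carry_out", "arguments": {"motion": [[0, 0, -0.03, 0, 0, 0, 0.05], [0, 0, -0.075, 0, 0, 0, 0.05], [0, 0, -0.12, 0, 0, 0, 0.05], [0, 0, -0.155, 0, 0, 0, 0.05], [-0.03, 0.025, -0.16, 0, 0, 0, 0.05], [-0.06, 0.05, -0.16, 0, 0, -0.1, 0.05], [-0.09, 0.075, -0.16, 0, 0, -0.2, 0.05], [-0.12, 0.1, -0.16, 0, 0, -0.258, 0.05], [-0.15, 0.126, -0.16, 0, 0, -0.258, 0.05], [-0.18, 0.151, -0.16, 0, 0, -0.258, 0.05], [-0.205, 0.176, -0.16, 0, 0, -0.258, 0.05], [-0.205, 0.176, -0.16, 0, 0, -0.258, 0.05]]}}

```text
clock: 14.4
tcp_pos: [0.6082, -0.0511, 0.2053]
eef_rot: [0.664, 0.747, -0.001, 0.001]
contact_force: [-0.8, 1.0, -2.1]
width: 0.0564
gripper_force: 14.0
```

Call:
{"name": "carry_out", "arguments": {"motion": [[0, 0, 0, 0, 0, 0, 0.05], [0, 0, 0, 0, 0, 0, 0.05], [0, 0, 0, 0, 0, 0, 0.05]]}}

```text
clock: 14.7
tcp_pos: [0.606, -0.0458, 0.2063]
eef_rot: [0.662, 0.749, -0.0, -0.0]
contact_force: [0.8, 0.0, -2.3]
width: 0.0558
gripper_force: 14.0
```

```bash
python3 -c "
from h import *
s=ctrl.sense();print(s['tcp_pos'],s['contact_force'],s['width'])
o=np.array([.601,-.0025]);t=np.radians(7);p=o+np.array([-np.sin(t),np.cos(t)])*-.0447;to(*p,.06,97)
cv2.imwrite('pics/scene6.png',ctrl.get_image('scene')[:,:,::-1]);b=cv2.imread('pics/scene6.png')[140:300,220:370]
cv2.imwrite('pics/v6.png',cv2.resize(b,(560,597),interpolation=2))"
```

```text
[ 0.60596953 -0.04582029  0.20625742] [ 0.75459306  0.04082606 -2.26029889] 0.05577295446901442
shift [-0.0012  0.0005  0.1463] turn [-0.0007 -0.0005  0.0013] t 14.7 F [ 0.75  0.04 -2.26]
```

View pics/v6.png

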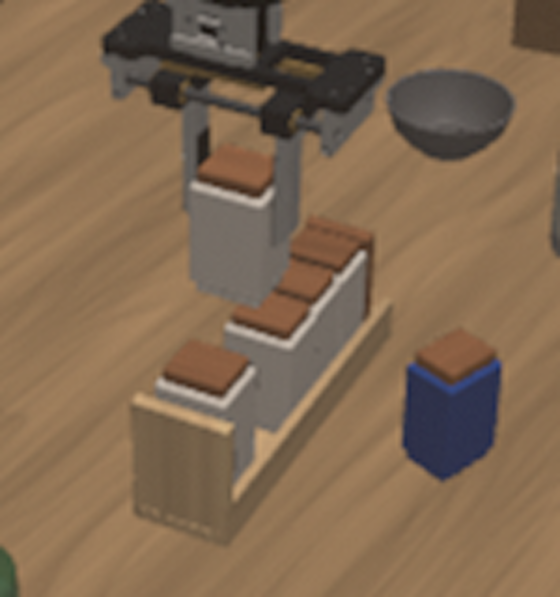

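The new tin hangs upright over the gap (crop 235,235). I'll lower it in stages and watch the force.

Call:
{"name": "carry_out", "arguments": {"motion": [[-0.001, 0.0005, 0.02, 0, 0, 0, 0.05], [-0.001, 0.0005, 0.03, 0, 0, 0, 0.05], [-0.001, 0.0005, 0.038, 0, 0, 0, 0.05], [-0.001, 0.0005, 0.045, 0, 0, 0, 0.05], [-0.001, 0.0005, 0.05, 0, 0, 0, 0.05], [-0.001, 0.0005, 0.055, 0, 0, 0, 0.05], [-0.001, 0.0005, 0.055, 0, 0, 0, 0.05]]}}

```text
clock: 15.45
tcp_pos: [0.607, -0.048, 0.1507]
eef_rot: [0.663, 0.749, -0.0, -0.001]
contact_force: [0.3, 0.0, -2.4]
width: 0.0557
gripper_force: 14.0
```

Call:
{"name": "carry_out", "arguments": {"motion": [[0.001, 0, 0.004, 0, 0, 0, 0.05], [0.001, 0, 0.008, 0, 0, 0, 0.05], [0.001, 0, 0.012, 0, 0, 0, 0.05], [0.001, 0, 0.016, 0, 0, 0, 0.05], [0.001, 0, 0.02, 0, 0, 0, 0.05], [0.001, 0, 0.02, 0, 0, 0, 0.05]]}}

```text
clock: 16.05
tcp_pos: [0.6066, -0.0469, 0.1305]
eef_rot: [0.663, 0.749, -0.0, -0.001]
contact_force: [0.4, 0.3, -2.2]
width: 0.0556
gripper_force: 14.0
```

Call:
{"name": "carry_out", "arguments": {"motion": [[0, 0, 0.004, 0, 0, 0, 0.05], [0, 0, 0.008, 0, 0, 0, 0.05], [0, 0, 0.012, 0, 0, 0, 0.05], [0, 0, 0.016, 0, 0, 0, 0.05], [0, 0, 0.02, 0, 0, 0, 0.05], [0, 0, 0.02, 0, 0, 0, 0.05]]}}

```text
clock: 16.65
tcp_pos: [0.6066, -0.0469, 0.1105]
eef_rot: [0.663, 0.749, -0.0, -0.001]
contact_force: [-0.1, 0.4, -1.7]
width: 0.0557
gripper_force: 14.0
```

Call:
{"name": "carry_out", "arguments": {"motion": [[0, 0, 0.005, 0, 0, 0, 0.05], [0, 0, 0.01, 0, 0, 0, 0.05], [0, 0, 0.015, 0, 0, 0, 0.05], [0, 0, 0.02, 0, 0, 0, 0.05], [0, 0, 0.024, 0, 0, 0, 0.05], [0, 0, 0.028, 0, 0, 0, 0.05], [0, 0, 0.032, 0, 0, 0, 0.05], [0, 0, 0.032, 0, 0, 0, 0.05]]}}

```text
clock: 17.45
tcp_pos: [0.6067, -0.0469, 0.0786]
eef_rot: [0.663, 0.749, -0.0, -0.001]
contact_force: [0.1, -0.7, -2.0]
width: 0.0557
gripper_force: 14.0
```

Call:
{"name": "carry_out", "arguments": {"motion": [[0, 0, 0.003, 0, 0, 0, 0.05], [0, 0, 0.006, 0, 0, 0, 0.05], [0, 0, 0.009, 0, 0, 0, 0.05], [0, 0, 0.012, 0, 0, 0, 0.05], [0, 0, 0.015, 0, 0, 0, 0.05], [0, 0, 0.017, 0, 0, 0, 0.05], [0, 0, 0.017, 0, 0, 0, 0.05]]}}

```text
clock: 18.15
tcp_pos: [0.6069, -0.047, 0.062]
eef_rot: [0.663, 0.749, -0.0, -0.0]
contact_force: [0.2, 0.4, -1.9]
width: 0.0558
gripper_force: 14.0
```

Call:
{"name": "carry_out", "arguments": {"motion": [[0, 0, 0.001, 0, 0, 0, 0.05], [0, 0, 0.002, 0, 0, 0, 0.05], [0, 0, 0.003, 0, 0, 0, 0.05], [0, 0, 0.004, 0, 0, 0, 0.05], [0, 0, 0.005, 0, 0, 0, 0.05], [0, 0, 0.006, 0, 0, 0, 0.05], [0, 0, 0.007, 0, 0, 0, 0.05], [0, 0, 0.007, 0, 0, 0, 0.05]]}}

```text
clock: 18.95
tcp_pos: [0.6073, -0.0471, 0.0573]
eef_rot: [0.663, 0.749, -0.0, -0.0]
contact_force: [-3.6, 1.3, 7.8]
width: 0.0559
gripper_force: 14.0
```

Call:
{"name": "carry_out", "arguments": {"motion": [[0, 0, -0.003, 0, 0, 0, 0.05], [0, 0, -0.003, 0, 0, 0, 0.07], [0, 0, -0.003, 0, 0, 0, 0.094], [0, 0, -0.003, 0, 0, 0, 0.094], [0, 0, -0.003, 0, 0, 0, 0.094], [0, 0, -0.003, 0, 0, 0, 0.094], [0, 0, -0.003, 0, 0, 0, 0.094]]}}

```text
clock: 19.65
tcp_pos: [0.6072, -0.047, 0.0584]
eef_rot: [0.663, 0.749, -0.0, -0.0]
contact_force: [0.1, 0.6, -0.6]
width: 0.0937
gripper_force: 0.0
```

```bash
python3 -c "
from h import *
s=ctrl.sense();print(s['tcp_pos'],s['contact_force'],s['width'])
o=np.array([.6015,-.0025]);t=np.radians(7);p=o+np.array([-np.sin(t),np.cos(t)])*.128;to(*p,.06,97)"
```

```text
[ 0.60720674 -0.0470234   0.0583544 ] [ 0.09255649  0.57130847 -0.58038216] 0.09365179744756937
shift [ 0.1729 -0.0003 -0.0016] turn [-0.0001 -0.0001 -0.0002] t 19.65 F [ 0.09  0.57 -0.58]
```

Call:
{"name": "carry_out", "arguments": {"motion": [[0.04, 0, -0.002, 0, 0, 0, 0.094], [0.08, 0, -0.002, 0, 0, 0, 0.094], [0.12, 0, -0.002, 0, 0, 0, 0.094], [0.16, 0, -0.002, 0, 0, 0, 0.094], [0.173, 0, -0.002, 0, 0, 0, 0.094], [0.173, 0, -0.002, 0, 0, 0, 0.094], [0.173, 0, -0.002, 0, 0, 0, 0.07], [0.173, 0, -0.002, 0, 0, 0, 0.05], [0.173, 0, -0.002, 0, 0, 0, 0.05], [0.173, 0, -0.002, 0, 0, 0, 0.05], [0.173, 0, -0.002, 0, 0, 0, 0.05], [0.173, 0, -0.002, 0, 0, 0, 0.05]], "force": 10}}

```text
clock: 20.85
tcp_pos: [0.5849, 0.1237, 0.0603]
eef_rot: [0.663, 0.749, -0.002, -0.001]
contact_force: [-4.4, -2.3, 3.8]
width: 0.0562
gripper_force: 10.0
```

Call:
{"name": "carry_out", "arguments": {"motion": [[-0.001, 0, 0, 0, 0, 0, 0.05], [-0.002, 0, 0, 0, 0, 0, 0.05], [-0.003, 0, 0, 0, 0, 0, 0.05], [-0.003, 0, 0, 0, 0, 0, 0.05]]}}

```text
clock: 21.25
tcp_pos: [0.585, 0.1232, 0.0603]
eef_rot: [0.663, 0.749, -0.0, -0.002]
contact_force: [-5.1, 1.7, 3.4]
width: 0.0558
gripper_force: 10.0
```

Call:
{"name": "carry_out", "arguments": {"motion": [[-0.001, 0, 0, 0, 0, 0, 0.05], [-0.002, 0, 0, 0, 0, 0, 0.05], [-0.002, 0, 0, 0, 0, 0, 0.05]]}}

```text
clock: 21.55
tcp_pos: [0.5852, 0.1218, 0.0603]
eef_rot: [0.663, 0.749, 0.0, -0.002]
contact_force: [-5.7, 4.6, 4.3]
width: 0.056
gripper_force: 10.0
```

Call:
{"name": "carry_out", "arguments": {"motion": [[-0.001, -0.001, 0, 0, 0, 0, 0.05], [-0.002, -0.002, 0, 0, 0, 0, 0.05], [-0.002, -0.002, 0, 0, 0, 0, 0.05]]}}

```text
clock: 21.85
tcp_pos: [0.5853, 0.1196, 0.0603]
eef_rot: [0.663, 0.749, 0.002, -0.001]
contact_force: [0.4, 5.1, -1.5]
width: 0.0557
gripper_force: 10.0
```

Call:
{"name": "carry_out", "arguments": {"motion": [[-0.001, 0, 0, 0, 0, 0, 0.05], [-0.002, 0, 0, 0, 0, 0, 0.05], [-0.002, 0, 0, 0, 0, 0, 0.05]]}}

```text
clock: 22.15
tcp_pos: [0.5854, 0.1193, 0.0603]
eef_rot: [0.663, 0.749, 0.003, -0.002]
contact_force: [0.2, 10.9, -1.0]
width: 0.0558
gripper_force: 10.0
```

Call:
{"name": "carry_out", "arguments": {"motion": [[-0.001, 0, 0, 0, 0, 0, 0.05], [-0.001, 0, 0, 0, 0, 0, 0.05], [0, 0, 0, 0, 0, 0, 0.07], [0, 0, 0, 0, 0, 0, 0.094], [0, 0, 0, 0, 0, 0, 0.094], [0, 0, 0, 0, 0, 0, 0.094], [0, 0, -0.04, 0, 0, 0, 0.094], [0, 0, -0.09, 0, 0, 0, 0.094], [0, 0, -0.13, 0, 0, 0, 0.094], [0, 0, -0.13, 0, 0, 0, 0.094]]}}

```text
clock: 23.15
tcp_pos: [0.5906, 0.1155, 0.1988]
eef_rot: [0.663, 0.749, 0.005, 0.006]
contact_force: [0.3, -0.4, 2.1]
width: 0.0935
gripper_force: 0.0
```

Call:
{"name": "carry_out", "arguments": {"motion": [[0.1, -0.1, 0, 0, 0, 0, 0.094], [0.1, -0.1, 0, 0, 0, 0, 0.094], [0.1, -0.1, 0, 0, 0, 0, 0.094], [0.1, -0.1, 0, 0, 0, 0, 0.094], [0.1, -0.1, 0, 0, 0, 0, 0.094]]}}

```text
clock: 23.65
tcp_pos: [0.4733, 0.2027, 0.19]
eef_rot: [0.662, 0.749, -0.0, 0.0]
contact_force: [-0.2, 0.8, -0.0]
width: 0.094
gripper_force: 0.0
```

```bash
python3 -c "
from h import *
im=ctrl.get_image('top')[:,:,::-1].copy();lids(im)
b=ctrl.get_image('scene')[:,:,::-1][150:300,220:370]
cv2.imwrite('pics/v7.png',np.hstack([cv2.resize(im[170:240,210:340],(440,237),interpolation=2),cv2.resize(b,(237,237),interpolation=2)]))"
```

```text
[240.1 208. ] xy [588.9  88.5] rack [-0.7 91.8] sides [(np.float64(30.8), np.float64(96.2)), (np.float64(40.7), np.float64(6.3))]
[228.6 210.2] xy [583.4 117.9] rack [ -2.6 121.6] sides [(np.float64(9.2), np.float64(97.5)), (np.float64(54.1), np.float64(7.7))]
[258.1 205.9] xy [594.2  42.8] rack [-1.1 45.8] sides [(np.float64(30.3), np.float64(95.5)), (np.float64(40.8), np.float64(5.5))]
[276.  202.9] xy [601.8  -2.9] rack [ 0.7 -0.5] sides [(np.float64(31.7), np.float64(96.4)), (np.float64(40.7), np.float64(6.1))]
[294.6 200.6] xy [607.3 -50.4] rack [  0.4 -48.4] sides [(np.float64(33.7), np.float64(97.0)), (np.float64(41.3), np.float64(6.5))]
[314.2 197.3] xy [613.6 -99.1] rack [  0.6 -97.4] sides [(np.float64(35.4), np.float64(97.0)), (np.float64(41.0), np.float64(6.3))]
[257.3 153.4] xy [729.9  44.4] rack [133.8  30.6] sides [(np.float64(34.0), np.float64(166.7)), (np.float64(43.6), np.float64(76.3))]
```

View pics/v7.png

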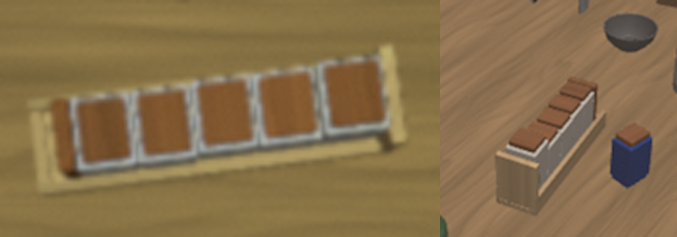

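The picture shows all five lids in line, from crop (355,92) to (103,130), with the bookend up against them. The row moved about 4 mm and stopped at 11 N, so it is snug and I'll hand it in.

```bash
python3 -c "
from bench import ctrl
print(ctrl.finish_job())"
```

```text
the job is handed in; nothing more can be done
None
```

The new canister stands on the rack floor, next to the tall one on its bookend side. The bookend is slid up snug (about 0.0365 m by camera) and the arm is clear. The job was handed in at about 24 s, and no verdict came back.

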